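Clear the parked tube racks and lock the air cleaner's filter cover

TASK

The filter cover on top of the bench air cleaner has been put back after a filter change, but its two quarter-turn screws are still loose and two racks of blood tubes have been parked on the cover, right over them. Move both racks into the white tray, keeping them upright and setting them down gently, then take the T-shaped key that stands in the tray and turn both screws clockwise (seen from above) with it until they stop. Stand the key upright in the tray again and leave everything else where it is; do not touch the air cleaner or its screws with the gripper itself.

Things in the scene. Friction and masses are not known exactly. Their poses are not given: they have to be found in the camera images.
- unit: Bench air cleaner, a fixed white sheet-steel box 240 mm (its x) by 340 mm (its y), 90 mm high, with a grey filter cover plate on its top (184 by 244 mm, its upper face 94 mm above the bench). Origin: centre of the underside, on the bench. z up.
- tray: White plastic carrying tray, fixed on the bench, outside 260 mm (its x) by 340 mm (its y), rim 22 mm high, walls and floor 4 mm thick. Origin: centre of the underside, on the bench. Each end (its +y and -y ends) also has a low bow handle outside the rim.
- screw_a (a joint): Captive quarter-turn screw of the cover, rad. 0 = fully open, bar head along the unit's x; grows as it turns clockwise seen from above; 1.57 = tight at its hard stop, bar head along the unit's y. Starts part-way, 0.3 to 0.75. Friction holds it where it is left (about 0.12 N m to turn).
- screw_b (a joint): The other captive quarter-turn screw of the cover, same as screw_a.
- screw_a_top (a point): Centre of the top of screw_a's head, at unit x = 0, y = +90 mm, 110 mm above the bench. The head is an upright flat bar 40 mm long (the point's x axis, it turns with the screw), 8 mm thick (y) and 16 mm high above the cover, its top edge rounded.
- screw_b_top (a point): Same for screw_b, at unit x = 0, y = -90 mm.
- rack_long: Two-row tube rack with capped tubes, one piece, 0.25-0.42 kg, 168 mm long (x), 54 wide (y); starts on the cover over one screw. Stands on its two end plates, open underneath (26 mm) so it straddles a screw head. Top deck 74 mm up, with solid side skirts from 52 to 74 mm along both long sides: grip there across the 54 mm. Caps reach 94 mm. Origin: centre of the underside.
- rack_short: Same kind of rack but 102 mm long (its x), 54 mm wide (y), 0.16 to 0.26 kg; same heights, skirts and origin. Starts on the cover over the other screw.
- key: Steel T-key, 92 mm high, 0.22 kg, standing on its foot in the tray. Cross-bar at the top: 90 mm along its x, 14 thick (y), 74 to 92 mm up; shaft of 14 mm diameter. Foot 44 (x) by 38 mm (y), with a slot underneath along x, open at both ends, 14 wide, 18 deep, that fits over a screw's bar head and then reaches down to the cover. Half-turn symmetric. Origin: centre of the underside.
- jar: Bystander: brown glass jar, 46 mm diameter, 75 mm high, standing in the tray. Origin: centre of the underside.
- sharps_bucket: Bystander: yellow sharps bucket with a red lid, 140 mm diameter, 146 mm high, on the bench beyond the work. Origin: centre of the underside.
- pump_bottle: Bystander: white pump bottle of disinfectant, 68 mm diameter, 183 mm high, on the bench to one side. Origin: centre of the underside.
- tip_box: Bystander: box of pipette tips, 122 by 84 mm, 80 mm high, on the bench to one side. Origin: centre of the underside.
Not all that is in view belongs to the job. What is shaped like the key but orange or pink is not meant. Leave any red look-alike of the rack_long alone.

How it is judged:
On the way, in this order (a step that is already met when the one before it is completed fails the run):
1. both racks stand in the tray (x of rack_long in the frame of tray between -0.125 and 0.125 m and y of rack_long in the frame of tray between -0.165 and 0.165 m and z of rack_long in the frame of tray between 0 and 0.012 m and angle between each of rack_long, rack_short's own z axis and vertical below 0.105 rad and x of rack_short in the frame of tray between -0.125 and 0.125 m and y of rack_short in the frame of tray between -0.165 and 0.165 m and z of rack_short in the frame of tray between 0 and 0.012 m), for 0.2 s.
2. both screws are turned to their stops (value of joint each of screw_a, screw_b above 1.42 rad), for 0.2 s.
At the end, for the whole second after the job is handed in: Both racks stand at rest and upright (within 6 degrees) on the tray's floor, inside its rim; both screws are at their stops (joint above 1.42 of 1.57 rad); the key stands at rest and upright (within 7 degrees) on the tray's floor; all released (all of step 1 and all of step 2 and x of key in the frame of tray between -0.125 and 0.125 m and y of key in the frame of tray between -0.165 and 0.165 m and z of key in the frame of tray between 0 and 0.012 m and angle between key's own z axis and vertical below 0.12 rad and linear speed of each of rack_long, rack_short, key below 0.02 m/s); the robot touches nothing.
It fails at once if a rack is tipped by more than 25 degrees (angle between any of rack_long, rack_short's own z axis and vertical above 0.44 rad).
It fails at once if a rack is dropped: it comes down on the tray or bench at over 0.55 m/s, as from a drop of more than about 20 mm ((z of rack_long in the frame of tray below 0.025 m and linear speed of rack_long above 0.55 m/s) or (z of rack_short in the frame of tray below 0.025 m and linear speed of rack_short above 0.55 m/s)).
It fails at once if the gripper itself touches the air cleaner or its screws (over 2 N) (contact force between the fingers and unit above 2 N).
It fails at once if a bystander is moved by more than 25 mm (distance of any of jar, sharps_bucket, pump_bottle, tip_box from where it was at the start of the episode above 0.025 m).
It also fails if it takes over 72 s, if anything falls off the work surface, if the arm or the gripper's body presses on something with over 40 N, if the wrist force passes 120 N, or if a joint passes its speed limit or range.

ROBOT

A 7-joint arm with a two-finger parallel gripper is mounted at the origin on the work surface. World frame = base frame: x ahead of the robot, y to its left, z up, the work surface at z = 0. Lengths are in m, angles in rad, forces in N, time in s.
With the tool pointing down it reaches from about 0.425 to 0.925 m from the base axis. Payload 6.8 kg.
Tool frame: the origin (TCP) lies midway between the tips of the shut fingers; the grasp point (between the pads) lies r.grip_point_offset behind it (r.grip_point_offset is the distance from the TCP to the grasp point, in m); z points along the fingers, y is the direction in which the jaws open and shut (so a half turn about z gives the same grasp; the last joint's range is limited). The gripper opens to 85 mm and grips with 20 to 120 N. Pads are 22 mm wide; open, the fingers measure 114 mm over their backs; the gripper's body (76 mm by 85 mm) begins 54 mm behind the grasp point. The pads swing forward as they close: fully open they stand 13 mm farther back than shut.
Start: joints at [1.184, 0.477, 0.022, 1.555, -0.011, 1.109, -0.083], TCP at [0.186, -0.649, 0.231] pointing down, gripper open.
Joint ranges: [-2.96, 2.96], [-0.34, 2.1], [-1.41, 1.46], [0.24, 2.44], [-1.37, 4.51], [0.17, 1.92], [-2.96, 2.96]. Speed limits (rad/s): [2.39, 2.39, 3.14, 3.14, 3.14, 3.14, 3.14].

INTERFACE

Orientations are given as a rotation vector (axis times angle).
In Python, from bench import r gives the robot as it stands. The module is installed in compiled form; this text tells all that it offers.
- The arm moves only by the tool play_rows, never from a script. Its argument "deltas" is a list of rows, each a list of 3 entries, a list of its own where there are three numbers: the finger opening in mm, from 0 to 85.4, then the shift along the tool's x, y, z in mm, then the turn, a rotation vector about the tool's x, y, z in rad. A call has 1 to 8 rows; each row is the pose to reach, as a shift and turn from the pose measured when the call began, along the tool's axes at that moment; what a row does not reach only later rows make up. A row lasts 1/8 s, in which the tool goes at most 62.5 mm and 10.7 degrees, less where a joint would pass 70% of its speed; a pose out of reach is approached as far as the arm can. A call with a gripper value outside its range is refused whole. The fingers move at their own pace and stop on an object; "squeeze" is the grip in N (left out, the last holds). Time passes only in rows, so rows that repeat a pose let the fingers close. It gives the time, the measured TCP pose, the force and the opening at its end, in the units of the state.
- r.get_obs(): the state, without advancing time (a new reading comes with each control period).
- r.grab_frame(name): name is "scene" or "top"; returns (picture, depth): 400x640x3 uint8, red, green, blue; 400x640 float32, m along the optical axis (not along the pixel's ray), 0 where there is no reading.
- r.camera_model(name): a dict with "mtx" (3x3 intrinsics, pixels), "D" ([k1, k2, p1, p2, k3] as OpenCV has them; the pictures are not rectified), "rvec" (rotation vector, rad) and "tvec" (3), from world to camera coordinates, as OpenCV has them. Camera axes: x right, y down, z forward; pixel columns grow to the right and rows downward; lengths in m; the calibration is good to about 2 mm. A picture is of the moment at which its call begins. camera_model takes no time and is no camera call.
- r.hand_in(): hands the job in, once; it reports no verdict.
The state is a dict: "clock": time; "joints": joint angles; "qvel": joint speeds; "tau": joint torques, N m; "tcp_pos": TCP position; "orientation": TCP orientation; "contact_force": force on the tool from outside, world axes, zero at the start; "moment": the same for the moment, N m; "grip_width": finger opening in m.
Only numpy, scipy, OpenCV 4.12 (cv2) and the standard library are available. Lean on these libraries where they do the work, as an engineer would, in place of code of your own. Each camera call takes 0.05 s, during which the arm holds its last target. There are 200 camera calls.

## Working session

There is one attempt and no reset: what is moved stays moved. The work goes in short steps, Python scripts to look and compute and a tool call to move; the robot and the scene stay as the last step left them, time stands still between calls to the robot, and variables do not carry over. Pictures are saved under pics/ and viewed, about 8 in all and at most 12, crops included, and the job is handed in when it is done.

Besides the shell and the picture viewer there is one more tool, called after "Call:" by a JSON object that holds its "api" and its "payload". play_rows: Moves the arm, as the interface text tells. Its arguments: {"type":"object","properties":{"deltas":{"type":"array"},"squeeze":{"type":"number"}},"required":["deltas"]}

```bash
mkdir -p pics; cat > h.py <<'E'
import numpy as np, cv2
from bench import r
from scipy.spatial.transform import Rotation as R
def grab(name):
    im,d=r.grab_frame(name); return im,d,r.camera_model(name)
def cloud(d,c):
    h,w=d.shape; u,v=np.meshgrid(np.arange(w),np.arange(h))
    p=cv2.undistortPoints(np.stack([u,v],-1).reshape(-1,1,2).astype(float),c["mtx"],np.array(c["D"],float)).reshape(h,w,2)
    P=np.dstack([p*d[...,None],d]); M=cv2.Rodrigues(np.array(c["rvec"],float))[0]
    W=(P-np.array(c["tvec"]).reshape(3))@M; W[d==0]=np.nan
    return W
def save(im,n): cv2.imwrite("pics/"+n,im[...,::-1])
E
python3 - <<'E'
from h import *
o=r.get_obs(); print({k:np.round(v,3) for k,v in o.items()}, r.grip_point_offset)
for n in("top","scene"):
    im,d,c=grab(n); np.savez(n+"0.npz",im=im,d=d,W=cloud(d,c)); save(im,n+"0.png"); M=cv2.Rodrigues(np.array(c["rvec"],float))[0]; print(n,-M.T@np.array(c["tvec"]).reshape(3))
E
```

```text
{'clock': np.float64(0.0), 'joints': array([ 1.184,  0.478,  0.022,  1.556, -0.011,  1.109, -0.083]), 'qvel': array([-0.   , -0.001, -0.003, -0.003,  0.   ,  0.001,  0.   ]), 'tau': array([-0.0000e+00, -5.9645e+01,  1.6080e+00, -2.8120e+01,  1.3000e-02,
        9.0000e-03, -0.0000e+00]), 'tcp_pos': array([ 0.186, -0.648,  0.23 ]), 'orientation': array([-3.109e+00, -4.360e-01,  1.000e-03]), 'contact_force': array([-0.119, -1.368, -0.312]), 'moment': array([-0.023, -0.01 , -0.012]), 'grip_width': np.float64(0.085)} 0.0187
top [0.28444332 0.01703495 1.61966146]
scene [0.95095545 0.42373523 1.10990784]
```

View pics/top0.png

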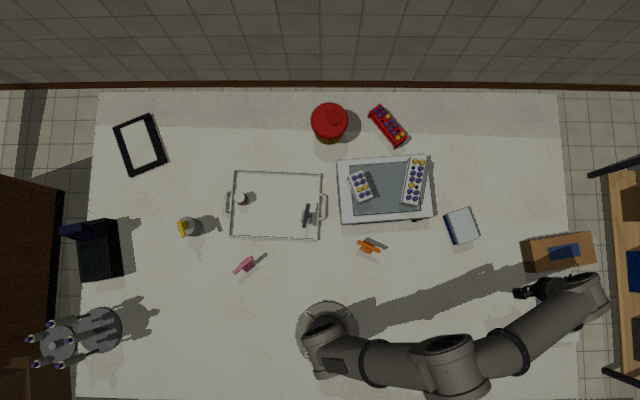

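View pics/scene0.png

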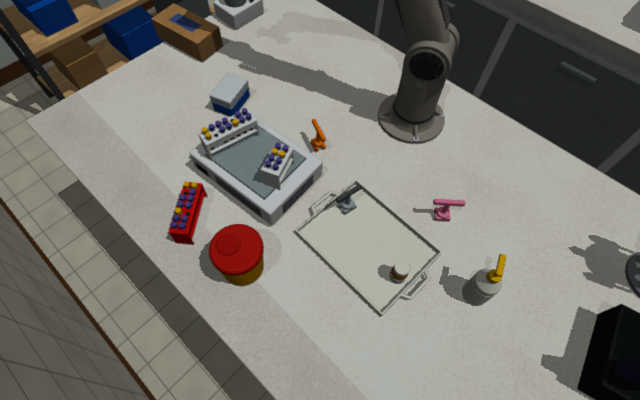

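The top view shows the tray at about (277,205) with the key at (309,214) and the jar at (240,198). The unit is at (385,188), with the short rack at (360,186) and the long rack at (414,181). The decoys are orange (370,246), pink (245,265) and a red rack (388,126).

```bash
cat > m.py <<'E'
from h import *
T=np.load("top0.npz");S=np.load("scene0.npz")
def sel(D,box,z):
    W=D["W"];x0,x1,y0,y1=box
    m=(W[...,0]>x0)&(W[...,0]<x1)&(W[...,1]>y0)&(W[...,1]<y1)&(W[...,2]>z[0])&(W[...,2]<z[1])
    return W[m],D["im"][m]
def rect(p):
    return [np.round(np.array(a),4).tolist() for a in cv2.minAreaRect((p[:,:2]*1000).astype(np.float32))]
E
python3 - <<'E'
from m import *
W=T["W"]
for n,(u,v) in dict(tray=(277,205),key=(309,214),jar=(240,198),cover=(385,195),short=(360,186),long=(414,181)).items(): print(n,W[v,u].round(3))
for n,D in(("top",T),("scene",S)):
    p,_=sel(D,(.3,.9,-.5,.0),(.08,.1)); print(n,"unit",len(p),rect(p),np.median(p[:,2]))
    p,_=sel(D,(.3,.9,-.5,.0),(.15,.2));
    k=cv2.kmeans(p[:,:2].astype(np.float32),2,None,(3,50,1e-5),5,0)[1].ravel()
    for i in(0,1):
        q=p[k==i]; print(" rack",len(q),rect(q),q[:,2].max().round(3))
        q=q[q[:,2]<.172]; print("   deck",len(q),rect(q))
    p,_=sel(D,(.3,.9,.02,.5),(.012,.03)); print("tray rim",len(p),rect(p))
    p,c=sel(D,(.3,.9,-.02,.5),(.06,.1)); print("hi in tray",len(p)); 
    for lo,hi in((-.02,.15),(.15,.5)):
        q=p[(p[:,1]>lo)&(p[:,1]<hi)]
        if len(q)>4: print("  ",len(q),rect(q),q[:,2].max(),q.mean(0).round(3))
E
python3 - <<'E'
import cv2
a=cv2.imread('pics/top0.png')[140:250,215:440];b=cv2.imread('pics/scene0.png')[100:320,180:450]
cv2.imwrite('pics/c.png',cv2.vconcat([cv2.resize(a,(640,313)),]))
E
```

```text
tray [0.479 0.191 0.003]
key [0.442 0.065 0.032]
jar [0.495 0.319 0.086]
cover [ 0.508 -0.216  0.09 ]
short [ 0.527 -0.116  0.175]
long [ 0.547 -0.307  0.166]
top unit 4872 [[519.9597, -223.7796], [596.2844, 407.3588], 29.7772] 0.0916292543394567
 rack 491 [[642.9929, -73.6781], [345.407, 56.567], 20.1759] 0.197
   deck 286 [[642.9929, -73.6781], [345.407, 56.567], 20.1759]
 rack 770 [[550.8178, -306.6013], [56.8712, 170.2596], 78.1583] 0.197
   deck 443 [[550.8178, -306.6013], [56.8712, 170.2596], 78.1583]
tray rim 632 [[584.1547, 252.8881], [469.5486, 463.887], 88.0202]
hi in tray 295
   129 [[564.6053, 35.6801], [67.307, 359.8797], 83.1726] 0.09994511698965605 [0.514 0.059 0.09 ]
   166 [[448.7126, 412.0646], [54.2398, 245.0065], 34.6872] 0.09990921044892169 [0.459 0.381 0.079]
scene unit 5578 [[510.9306, -230.1482], [588.1858, 409.7975], 37.3145] 0.08976165086007604
 rack 687 [[530.4221, -112.8964], [103.9288, 56.1034], 21.9035] 0.19
   deck 379 [[530.4221, -112.8964], [103.9288, 56.1034], 21.9035]
 rack 1084 [[550.4232, -301.8818], [59.7612, 169.7213], 78.1397] 0.192
   deck 663 [[550.4232, -301.8818], [59.7612, 169.7213], 78.1397]
tray rim 1271 [[596.6652, 254.5221], [477.1836, 489.588], 88.1074]
hi in tray 640
   353 [[621.7891, 65.3418], [45.2937, 460.5198], 80.7415] 0.09969197851504269 [0.619 0.065 0.085]
   287 [[462.7634, 402.7333], [41.7057, 207.7841], 28.9753] 0.09954033439136159 [0.48  0.374 0.077]
```

View pics/c.png

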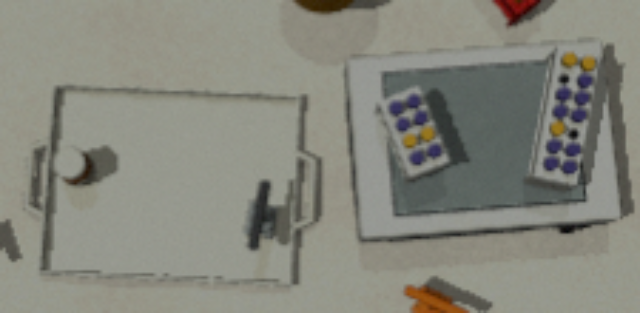

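```bash
python3 - <<'E'
from m import *
from scipy.cluster.hierarchy import fclusterdata
def comps(p,thr=.012,mn=15):
    f=fclusterdata(p[:,:2],thr,'distance')
    return [p[f==i] for i in np.unique(f) if (f==i).sum()>=mn]
for n,D in(("top",T),("scene",S)):
    print(n)
    for nm,box,z in (("unit",(.36,.7,-.5,.0),(.083,.1)),("short",(.4,.64,-.2,-.03),(.155,.2)),("tray",(.35,.62,.0,.42),(.012,.028)),("tall",(.35,.62,.02,.4),(.045,.1)),("orange",(.3,.42,-.25,-.05),(.03,.1)),("bucket",(.6,.9,-.2,.2),(.12,.16)),("pump",(.3,.55,.36,.6),(.03,.2))):
        p,_=sel(D,box,z)
        for q in comps(p): print("  ",nm,len(q),rect(q),q[:,2].min().round(3),q[:,2].max().round(3))
E
```

```text
top
   unit 4277 [[536.0742, -213.603], [241.0813, 341.1507], 4.6021] 0.083 0.1
   unit 49 [[410.8835, -478.0399], [92.2218, 37.0137], 2.7582] 0.083 0.09
   short 462 [[529.9189, -115.9108], [102.6586, 55.7449], 22.6761] 0.155 0.197
   tray 25 [[430.2297, 64.1351], [10.8448, 42.8864], 79.3045] 0.013 0.027
   tray 540 [[482.5588, 199.3554], [390.7818, 262.195], 87.9332] 0.012 0.028
   tall 94 [[433.0897, 77.4243], [14.4495, 88.9537], 79.2708] 0.053 0.1
   tall 124 [[499.6175, 323.0353], [41.697, 39.2021], 88.3958] 0.045 0.086
   orange 233 [[411.5879, -150.7665], [16.2645, 197.6082], 0.1023] 0.03 0.098
   orange 109 [[323.2222, -151.0026], [85.0998, 28.8975], 77.775] 0.03 0.1
   bucket 1083 [[777.6346, -6.3127], [136.5233, 134.0338], 89.9932] 0.12 0.155
   pump 397 [[387.7365, 496.7843], [78.7308, 50.6669], 21.0638] 0.03 0.189
scene
   unit 4866 [[536.6117, -209.0842], [239.8162, 340.9605], 4.492] 0.083 0.1
   short 649 [[530.3681, -113.0089], [103.938, 56.0804], 21.6936] 0.155 0.19
   tray 76 [[434.8804, 81.4374], [38.8829, 44.0814], 76.888] 0.012 0.028
   tray 39 [[517.0104, 333.2481], [16.4712, 44.287], 14.4964] 0.012 0.028
   tray 1094 [[482.116, 202.8713], [393.3259, 263.0913], 87.5889] 0.012 0.027
   tall 265 [[503.3887, 329.3464], [41.3033, 43.413], 13.273] 0.045 0.083
   tall 190 [[435.1566, 80.4464], [14.6201, 87.1636], 79.461] 0.045 0.098
   orange 146 [[323.012, -147.3509], [89.272, 14.9904], 65.2838] 0.031 0.094
   orange 131 [[417.3519, -136.5957], [13.4783, 173.4722], 3.6046] 0.034 0.092
   bucket 2223 [[782.2283, -3.3217], [137.0016, 138.2533], 46.8913] 0.12 0.15
   pump 1073 [[394.0592, 508.1268], [74.227, 66.6092], 58.5055] 0.03 0.185
```

```bash
cat > go.py <<'E'
# python3 go.py x y z yaw_deg ...: tool-frame shift (mm) and turn to world targets (mm), from present pose
import sys
from h import *
o=r.get_obs(); Rc=R.from_rotvec(o["orientation"]); p=np.array(o["tcp_pos"])
x=Rc.as_matrix()[:,0]
print("t",round(float(o["clock"]),2),"tcp",(p*1000).round(1),"yaw",np.degrees(np.arctan2(x[1],x[0])).round(1),"F",np.round(o["contact_force"],1),"w",round(o["grip_width"]*1000,1),"j1,7",np.round(o["joints"],2)[[0,6]])
a=np.array(sys.argv[1:],float).reshape(-1,4)
for t in a:
    Rt=R.from_euler("z",t[3],degrees=True)*R.from_rotvec([np.pi,0,0])
    print(t, "shift",(Rc.inv().apply(t[:3]-p*1000)).round(1).tolist(),"turn",(Rc.inv()*Rt).as_rotvec().round(3).tolist())
E
python3 go.py 530 -114 230 22 530 -114 138 22
```

```text
t 0.1 tcp [ 185.6 -648.4  230.4] yaw 16.0 F [ 0.6 -1.2 -0.7] w 84.9 j1,7 [ 1.18 -0.08]
[ 530. -114.  230.   22.] shift [478.2, -419.0, 1.1] turn [-0.002, 0.0, -0.105]
[ 530. -114.  138.   22.] shift [478.2, -418.8, 93.1] turn [-0.002, 0.0, -0.105]
```

Call:
{"api": "play_rows", "payload": {"deltas": [[85,[478,-419,0],[0,0,-0.105]],[85,[478,-419,0],[0,0,-0.105]],[85,[478,-419,0],[0,0,-0.105]],[85,[478,-419,0],[0,0,-0.105]],[85,[478,-419,0],[0,0,-0.105]],[85,[478,-419,0],[0,0,-0.105]],[85,[478,-419,0],[0,0,-0.105]],[85,[478,-419,0],[0,0,-0.105]]]}}

```text
clock: 1.1
tcp_pos: [0.4569, -0.2267, 0.231]
orientation: [-3.083, -0.599, 0.001]
contact_force: [1.4, -0.1, -0.2]
grip_width: 0.0851
```

```bash
python3 go.py 530 -114 230 22 530 -114 138 22
```

```text
t 1.1 tcp [ 456.9 -226.7  231. ] yaw 22.0 F [ 1.4 -0.1 -0.2] w 85.1 j1,7 [ 0.55 -0.91]
[ 530. -114.  230.   22.] shift [110.0, -77.1, 1.2] turn [-0.002, 0.0, -0.0]
[ 530. -114.  138.   22.] shift [110.0, -77.0, 93.2] turn [-0.002, 0.0, -0.0]
```

Call:
{"api": "play_rows", "payload": {"deltas": [[85,[110,-77,0],[0,0,0]],[85,[110,-77,0],[0,0,0]],[85,[110,-77,0],[0,0,0]],[85,[110,-77,0],[0,0,0]],[85,[110,-77,45],[0,0,0]]]}}

```text
clock: 1.72
tcp_pos: [0.5319, -0.1165, 0.1883]
orientation: [3.083, 0.594, 0.009]
contact_force: [0.1, -1.1, -0.3]
grip_width: 0.0853
```

```bash
python3 go.py 530 -114 138 22; python3 - <<'E'
from h import *
im,d,c=grab("scene"); save(cv2.resize(im[90:240,170:400],(690,450)),"s1.png")
E
```

```text
t 1.73 tcp [ 531.9 -116.5  188.3] yaw 21.8 F [ 0.1 -1.1 -0.3] w 85.3 j1,7 [ 0.36 -1.2 ]
[ 530. -114.  138.   22.] shift [-1.1, -3.2, 50.3] turn [0.003, -0.005, -0.003]
```

View pics/s1.png

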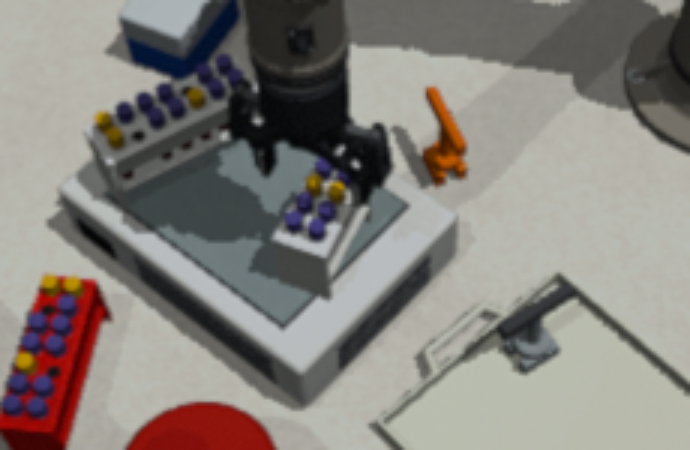

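The picture shows the gripper straddling the short rack, with the fingers at (265,165) and (370,195) and the caps centred near (312,197). I'll go down and grip.

Call:
{"api": "play_rows", "payload": {"deltas": [[85,[-1,-3,25],[0,0,0]],[85,[-1,-3,50],[0,0,0]],[85,[-1,-3,50],[0,0,0]],[50,[-1,-3,50],[0,0,0]],[50,[-1,-3,50],[0,0,0]],[50,[-1,-3,50],[0,0,0]],[50,[-1,-3,50],[0,0,0]],[50,[-1,-3,50],[0,0,0]]], "squeeze": 50}}

```text
clock: 2.78
tcp_pos: [0.525, -0.1144, 0.1323]
orientation: [-3.084, -0.593, 0.007]
contact_force: [-0.9, -1.0, 6.5]
grip_width: 0.0532
```

```bash
python3 go.py 523.8 240.9 260 -2.2
```

```text
t 2.77 tcp [ 525.  -114.4  132.3] yaw 21.8 F [-0.9 -1.   6.5] w 53.2 j1,7 [ 0.34 -1.24]
[523.8 240.9 260.   -2.2] shift [130.1, -330.6, -127.7] turn [-0.001, 0.005, 0.418]
```

Call:
{"api": "play_rows", "payload": {"deltas": [[50,[0,0,-15],[0,0,0]],[50,[0,0,-45],[0,0,0]],[50,[0,0,-80],[0,0,0]]]}}

```text
clock: 3.15
tcp_pos: [0.5249, -0.1142, 0.2137]
orientation: [-3.084, -0.594, 0.008]
contact_force: [1.6, -0.0, -0.9]
grip_width: 0.0535
```

```bash
python3 go.py 484 241 200 -2.2
```

```text
t 3.15 tcp [ 524.9 -114.2  213.7] yaw 21.8 F [ 1.6 -0.  -0.9] w 53.5 j1,7 [ 0.36 -1.19]
[484.  241.  200.   -2.2] shift [93.9, -344.9, 14.1] turn [-0.001, 0.005, 0.419]
```

Call:
{"api": "play_rows", "payload": {"deltas": [[50,[10,-36,0],[0,0,0.06]],[50,[23,-86,0],[0,0,0.12]],[50,[36,-136,0],[0,0,0.18]],[50,[50,-186,0],[0,0,0.24]],[50,[64,-236,0],[0,0,0.3]],[50,[78,-286,5],[0,0,0.36]],[50,[90,-330,10],[0,0,0.419]],[50,[94,-345,14],[0,0,0.419]]]}}

```text
clock: 4.15
tcp_pos: [0.483, 0.2448, 0.201]
orientation: [-3.139, 0.054, 0.007]
contact_force: [1.0, 0.2, -1.6]
grip_width: 0.0532
```

```bash
python3 go.py 484 241 60 -2.2 484 241 43 -2.2
```

```text
t 4.15 tcp [483.  244.8 201. ] yaw -2.0 F [ 1.   0.2 -1.6] w 53.2 j1,7 [-0.23 -2.33]
[484.  241.   60.   -2.2] shift [1.9, 4.1, 141.0] turn [-0.002, 0.005, 0.004]
[484.  241.   43.   -2.2] shift [1.9, 4.1, 158.0] turn [-0.002, 0.005, 0.004]
```

Call:
{"api": "play_rows", "payload": {"deltas": [[50,[2,4,40],[0,0,0]],[50,[2,4,80],[0,0,0]],[50,[2,4,115],[0,0,0]],[50,[2,4,135],[0,0,0]],[50,[2,4,145],[0,0,0]],[50,[2,4,152],[0,0,0]],[50,[2,4,157],[0,0,0]],[50,[2,4,159],[0,0,0]]]}}

```text
clock: 5.15
tcp_pos: [0.4843, 0.2412, 0.0423]
orientation: [-3.139, 0.053, 0.007]
contact_force: [-3.9, -3.3, 15.8]
grip_width: 0.0535
```

```bash
python3 go.py 484 241 43 -2.2; python3 - <<'E'
from h import *
im,d,c=grab("scene"); W=cloud(d,c)
m=(abs(W[...,0]-.484)<.09)&(abs(W[...,1]-.241)<.05)&(W[...,2]>.085)&(W[...,2]<.12)
hsv=cv2.cvtColor(im,cv2.COLOR_RGB2HSV); m&=hsv[...,1]>90
print(m.sum(),np.percentile(W[m][:,2],[50,90,97]) if m.any() else 0)
E
```

```text
t 5.15 tcp [484.3 241.2  42.3] yaw -2.0 F [-3.9 -3.3 15.8] w 53.5 j1,7 [-0.29 -2.45]
[484.  241.   43.   -2.2] shift [-0.3, 0.2, -0.7] turn [-0.002, 0.004, 0.004]
111 [0.09526784 0.09848291 0.0993624 ]
```

Call:
{"api": "play_rows", "payload": {"deltas": [[68,[0,0,0],[0,0,0]],[68,[0,0,0],[0,0,0]],[68,[0,0,0],[0,0,0]],[68,[0,0,-20],[0,0,0]],[68,[0,0,-60],[0,0,0]],[68,[0,0,-120],[0,0,0]],[68,[0,0,-180],[0,0,0]],[85,[0,0,-190],[0,0,0]]]}}

```text
clock: 6.2
tcp_pos: [0.4872, 0.2423, 0.2372]
orientation: [-3.135, 0.054, -0.005]
contact_force: [0.2, 0.2, -0.9]
grip_width: 0.0836
```

```bash
python3 go.py 550 -303 232 -11.9
```

```text
t 6.2 tcp [487.2 242.3 237.2] yaw -2.0 F [ 0.2  0.2 -0.9] w 83.6 j1,7 [-0.2  -2.31]
[ 550.  -303.   232.   -11.9] shift [81.4, 542.9, 2.2] turn [-0.006, -0.003, 0.174]
```

Call:
{"api": "play_rows", "payload": {"deltas": [[85,[81,543,0],[0,0,0.174]],[85,[81,543,0],[0,0,0.174]],[85,[81,543,0],[0,0,0.174]],[85,[81,543,0],[0,0,0.174]],[85,[81,543,0],[0,0,0.174]],[85,[81,543,0],[0,0,0.174]],[85,[81,543,0],[0,0,0.174]],[85,[81,543,0],[0,0,0.174]]]}}

```text
clock: 7.2
tcp_pos: [0.5435, -0.2575, 0.233]
orientation: [-3.118, 0.325, -0.002]
contact_force: [2.3, 0.3, 0.7]
grip_width: 0.0851
```

```bash
python3 go.py 550 -303 232 -11.9
```

```text
t 7.2 tcp [ 543.5 -257.5  233. ] yaw -11.9 F [2.3 0.3 0.7] w 85.1 j1,7 [ 0.45 -1.48]
[ 550.  -303.   232.   -11.9] shift [15.8, 43.2, 0.8] turn [-0.007, -0.001, -0.0]
```

Call:
{"api": "play_rows", "payload": {"deltas": [[85,[16,43,0],[0,0,0]],[85,[16,43,0],[0,0,0]],[85,[16,43,0],[0,0,0]],[85,[16,43,20],[0,0,0]]]}}

```text
clock: 7.7
tcp_pos: [0.5516, -0.301, 0.2137]
orientation: [-3.119, 0.321, -0.006]
contact_force: [0.4, 0.4, -0.5]
grip_width: 0.0852
```

```bash
python3 go.py 550 -303 138 -11.9
```

```text
t 7.7 tcp [ 551.6 -301.   213.7] yaw -11.8 F [ 0.4  0.4 -0.5] w 85.2 j1,7 [ 0.5  -1.42]
[ 550.  -303.   138.   -11.9] shift [-1.4, 2.8, 75.7] turn [-0.007, -0.003, 0.002]
```

Call:
{"api": "play_rows", "payload": {"deltas": [[85,[-1,3,38],[0,0,0]],[85,[-1,3,72],[0,0,0]],[85,[-1,3,72],[0,0,0]],[50,[-1,3,72],[0,0,0]],[50,[-1,3,72],[0,0,0]],[50,[-1,3,72],[0,0,0]],[50,[-1,3,72],[0,0,0]],[50,[-1,3,72],[0,0,0]]], "squeeze": 60}}

```text
clock: 8.7
tcp_pos: [0.5517, -0.3037, 0.144]
orientation: [-3.12, 0.321, -0.012]
contact_force: [-0.3, -0.2, 6.7]
grip_width: 0.0528
```

```bash
python3 go.py 550 -303 138 -11.9
```

```text
t 8.7 tcp [ 551.7 -303.7  144. ] yaw -11.8 F [-0.3 -0.2  6.7] w 52.8 j1,7 [ 0.5  -1.43]
[ 550.  -303.   138.   -11.9] shift [-1.8, -0.3, 6.0] turn [-0.006, -0.007, 0.003]
```

Call:
{"api": "play_rows", "payload": {"deltas": [[50,[0,0,-15],[0,0,0]],[50,[0,0,-45],[0,0,0]],[50,[0,0,-80],[0,0,0]]]}}

```text
clock: 9.07
tcp_pos: [0.5503, -0.3038, 0.225]
orientation: [-3.119, 0.321, -0.01]
contact_force: [0.5, -1.3, -4.4]
grip_width: 0.0524
```

```bash
python3 go.py 481 156 215 -2.2
```

```text
t 9.07 tcp [ 550.3 -303.8  225. ] yaw -11.8 F [ 0.5 -1.3 -4.4] w 52.4 j1,7 [ 0.5  -1.41]
[481.  156.  215.   -2.2] shift [-161.6, -435.9, 12.0] turn [-0.006, -0.006, -0.167]
```

Call:
{"api": "play_rows", "payload": {"deltas": [[50,[-12,-33,0],[0,0,-0.02]],[50,[-30,-82,0],[0,0,-0.04]],[50,[-49,-133,0],[0,0,-0.06]],[50,[-68,-184,0],[0,0,-0.08]],[50,[-87,-235,0],[0,0,-0.1]],[50,[-106,-286,0],[0,0,-0.12]],[50,[-125,-337,0],[0,0,-0.14]],[50,[-140,-378,0],[0,0,-0.167]]]}}

```text
clock: 10.07
tcp_pos: [0.4895, 0.097, 0.2277]
orientation: [-3.136, 0.057, -0.012]
contact_force: [-0.1, 0.4, -3.5]
grip_width: 0.0529
```

```bash
python3 go.py 481 156 215 -2.2 481 156 55 -2.2
```

```text
t 10.07 tcp [489.5  97.  227.7] yaw -2.1 F [-0.1  0.4 -3.5] w 52.9 j1,7 [ 0.01 -2.01]
[481.  156.  215.   -2.2] shift [-10.7, -58.6, 12.9] turn [-0.006, -0.007, 0.002]
[481.  156.   55.   -2.2] shift [-11.9, -57.7, 172.9] turn [-0.006, -0.007, 0.002]
```

Call:
{"api": "play_rows", "payload": {"deltas": [[50,[-8,-40,15],[0,0,0]],[50,[-11,-57,30],[0,0,0]],[50,[-11,-58,60],[0,0,0]],[50,[-12,-58,100],[0,0,0]],[50,[-12,-58,130],[0,0,0]],[50,[-12,-58,146],[0,0,0]],[50,[-12,-58,156],[0,0,0]],[50,[-12,-58,161],[0,0,0]]]}}

```text
clock: 11.08
tcp_pos: [0.4814, 0.1565, 0.0673]
orientation: [-3.135, 0.057, -0.013]
contact_force: [0.9, -0.1, -3.7]
grip_width: 0.0529
```

```bash
python3 go.py 481 156 55 -2.2
```

```text
t 11.07 tcp [481.4 156.5  67.3] yaw -2.1 F [ 0.9 -0.1 -3.7] w 52.9 j1,7 [-0.15 -2.28]
[481.  156.   55.   -2.2] shift [-0.5, 0.5, 12.3] turn [-0.006, -0.008, 0.002]
```

Call:
{"api": "play_rows", "payload": {"deltas": [[50,[0,0,4],[0,0,0]],[50,[0,0,8],[0,0,0]],[50,[0,0,11],[0,0,0]],[50,[0,0,13],[0,0,0]],[50,[0,0,14],[0,0,0]],[50,[0,0,14],[0,0,0]]]}}

```text
clock: 11.82
tcp_pos: [0.4816, 0.1566, 0.054]
orientation: [-3.136, 0.057, -0.014]
contact_force: [-3.1, -1.1, 4.8]
grip_width: 0.0529
```

```bash
python3 go.py 481 156 55 -2.2
```

```text
t 11.82 tcp [481.6 156.6  54. ] yaw -2.1 F [-3.1 -1.1  4.8] w 52.9 j1,7 [-0.16 -2.29]
[481.  156.   55.   -2.2] shift [-0.6, 0.6, -1.0] turn [-0.006, -0.009, 0.002]
```

Call:
{"api": "play_rows", "payload": {"deltas": [[67,[0,0,0],[0,0,0]],[67,[0,0,0],[0,0,0]],[67,[0,0,-10],[0,0,0]],[67,[0,0,-40],[0,0,0]],[67,[0,0,-100],[0,0,0]],[67,[0,0,-150],[0,0,-0.18]],[67,[0,0,-170],[0,0,-0.36]],[67,[0,0,-170],[0,0,-0.54]]]}}

```text
clock: 12.82
tcp_pos: [0.4813, 0.1562, 0.2269]
orientation: [-3.037, -0.791, -0.024]
contact_force: [0.5, 0.1, -0.4]
grip_width: 0.0671
```

```bash
python3 go.py 434.5 79 180 169.3; python3 - <<'E'
from h import *
from m import sel,rect
from scipy.cluster.hierarchy import fclusterdata
ims=[]
for n in("scene","top"):
    im,d,c=grab(n);W=cloud(d,c);np.savez(n+"1.npz",im=im,d=d,W=W);D=dict(im=im,W=W)
    ims.append(im)
    for s,(x,y) in dict(a=(.529,-.1216),b=(.5434,-.301)).items():
        for z in((.0995,.125),(.103,.125)):
            p,_=sel(D,(x-.04,x+.04,y-.04,y+.04),z); print(n,s,z,len(p), rect(p) if len(p)>3 else 0, p.mean(0).round(4) if len(p) else 0)
    p,_=sel(D,(x-.1,x+.03,y+.05,y+.15),(.07,.12)); print("cover z",np.median(p[:,2]))
a=cv2.resize(ims[0][100:330,180:450],(675,575));save(a,"s2.png")
E
```

```text
t 12.82 tcp [481.3 156.2 226.9] yaw 29.2 F [ 0.5  0.1 -0.4] w 67.1 j1,7 [ 0.01 -1.63]
[434.5  79.  180.  169.3] shift [-79.2, 44.5, 45.8] turn [0.019, -0.005, -2.445]
scene a (0.0995, 0.125) 41 [[530.2629, -118.6718], [8.7413, 38.9274], 69.9078] [ 0.5305 -0.1189  0.1063]
scene a (0.103, 0.125) 35 [[530.2629, -118.6718], [8.7413, 38.9274], 69.9078] [ 0.5308 -0.1192  0.1072]
scene b (0.0995, 0.125) 39 [[543.4354, -298.9216], [11.4545, 38.7617], 77.7005] [ 0.5446 -0.2978  0.1057]
scene b (0.103, 0.125) 34 [[543.5776, -298.612], [11.3795, 38.5894], 79.592] [ 0.5439 -0.2979  0.1064]
cover z 0.09199197554368183
top a (0.0995, 0.125) 45 [[531.1659, -124.5757], [76.0726, 66.5627], 4.7765] [ 0.528  -0.1228  0.1055]
top a (0.103, 0.125) 27 [[526.3654, -132.9249], [39.0592, 40.0801], 6.2058] [ 0.5286 -0.1243  0.1086]
top b (0.0995, 0.125) 63 [[547.708, -301.9005], [67.3377, 77.9333], 0.2673] [ 0.5468 -0.2979  0.1046]
top b (0.103, 0.125) 27 [[544.0433, -301.226], [33.4369, 29.3581], 33.5599] [ 0.5424 -0.3018  0.1096]
cover z 0.09422198166609705
```

View pics/s2.png

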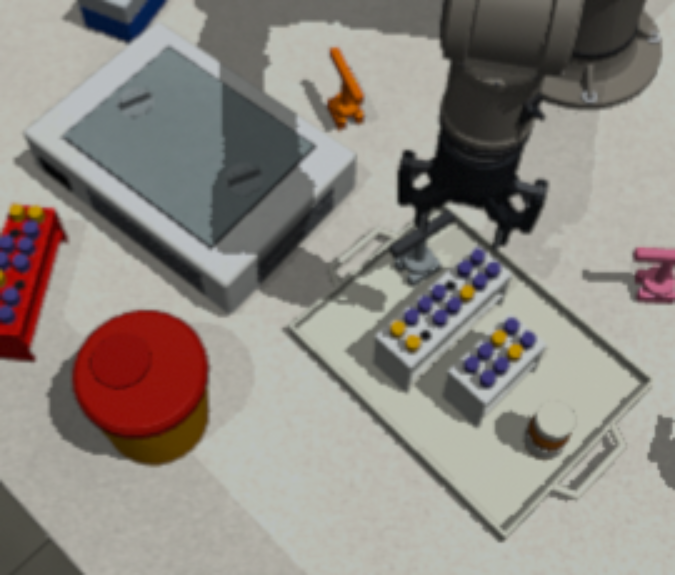

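The scene picture shows both racks upright in the tray, at (440,310) and (497,370), and both screw heads exposed, at (135,100) and (245,177). Next I compare the camera with the robot using the racks I placed, then go to the key.

```bash
python3 - <<'E'
from h import *
from m import sel,rect
for n in("scene","top"):
    D=np.load(n+"1.npz")
    for nm,b in(("short",(.42,.55,.205,.28)),("long",(.38,.58,.115,.195))):
        p,_=sel(D,b,(.062,.12)); print(n,nm,len(p),rect(p))
    p,_=sel(D,(.37,.5,.05,.11),(.065,.11)); print(n,"key",len(p),rect(p))
S=np.load("scene1.npz")
# dark-bar direction from colour+height
for s,(x,y) in dict(a=(.5303,-.1187),b=(.5436,-.2988)).items():
    p,c=sel(S,(x-.03,x+.03,y-.03,y+.03),(.1035,.125))
    w=cv2.fitLine((p[:,:2]*1000).astype(np.float32),cv2.DIST_L1,0,.01,.01).ravel(); print(s,np.degrees(np.arctan2(w[1],w[0])),w[2:],c.mean(0))
E
```

```text
scene short 734 [[489.9581, 240.7754], [55.1793, 103.6469], 88.2474]
scene long 1115 [[481.6623, 156.6107], [55.7712, 170.8748], 88.1902]
scene key 162 [[434.822, 81.0455], [14.7871, 88.6945], 79.0263]
top short 130 [[469.874, 238.9628], [53.8004, 65.131], 88.0458]
top long 0 [[0.0, 0.0], [0.0, 0.0], 0.0]
top key 16 [[467.0108, 69.2841], [18.2733, 10.873], 0.1473]
a -18.325058 [ 524.40247 -117.05908] [53.88235294 58.02941176 59.20588235]
b -15.184768 [ 531.4299 -294.3921] [ 93.06451613  99.74193548 101.5483871 ]
```

Call:
{"api": "play_rows", "payload": {"deltas": [[60,[-20,11,0],[0,0,-0.18]],[60,[-40,22,0],[0,0,-0.36]],[60,[-60,33,0],[0,0,-0.54]],[60,[-79,44,0],[0,0,-0.72]],[60,[-79,44,0],[0,0,-0.9]],[60,[-79,44,0],[0,0,-1.08]],[60,[-79,44,0],[0,0,-1.26]],[60,[-79,44,0],[0,0,-1.44]]]}}

```text
clock: 13.92
tcp_pos: [0.4321, 0.0789, 0.224]
orientation: [1.765, 2.593, 0.016]
contact_force: [0.4, 0.4, -0.9]
grip_width: 0.0603
```

```bash
python3 go.py 434.5 79 180 169.3
```

```text
t 13.93 tcp [432.1  78.9 224. ] yaw 111.5 F [ 0.4  0.4 -0.9] w 60.3 j1,7 [ 0.29 -0.04]
[434.5  79.  180.  169.3] shift [-0.9, 1.7, 44.1] turn [0.011, 0.004, -1.008]
```

Call:
{"api": "play_rows", "payload": {"deltas": [[60,[-2,0,0],[0,0,-0.18]],[60,[-2,0,0],[0,0,-0.36]],[60,[-2,0,10],[0,0,-0.54]],[60,[-2,0,20],[0,0,-0.72]],[60,[-2,0,40],[0,0,-0.9]],[60,[-2,0,50],[0,0,-1.008]],[60,[-2,0,60],[0,0,-1.008]],[60,[-2,0,70],[0,0,-1.008]]]}}

```text
clock: 14.92
tcp_pos: [0.4336, 0.0774, 0.1536]
orientation: [0.298, 3.118, 0.01]
contact_force: [0.3, 0.1, 0.1]
grip_width: 0.06
```

```bash
python3 go.py 434.9 81 68 169.1
```

```text
t 14.93 tcp [433.6  77.4 153.6] yaw 169.1 F [0.3 0.1 0.1] w 60.0 j1,7 [0.35 0.82]
[434.9  81.   68.  169.1] shift [0.2, 3.1, 85.6] turn [0.007, 0.009, -0.001]
```

Call:
{"api": "play_rows", "payload": {"deltas": [[60,[0,3,20],[0.007,0.009,0]],[60,[0,3,50],[0.007,0.009,0]],[60,[0,3,75],[0.007,0.009,0]],[60,[0,3,85],[0.007,0.009,0]],[60,[0,3,85],[0.007,0.009,0]]]}}

```text
clock: 15.55
tcp_pos: [0.4348, 0.081, 0.0684]
orientation: [-0.301, -3.126, -0.0]
contact_force: [-0.3, -0.8, 0.2]
grip_width: 0.0596
```

```bash
python3 go.py 434.9 81 68 169.1
```

```text
t 15.55 tcp [434.8  81.   68.4] yaw 169.0 F [-0.3 -0.8  0.2] w 59.6 j1,7 [0.23 0.65]
[434.9  81.   68.  169.1] shift [-0.1, 0.1, 0.4] turn [0.0, -0.001, -0.001]
```

Call:
{"api": "play_rows", "payload": {"deltas": [[30,[0,0,0],[0,0,0]],[10,[0,0,0],[0,0,0]],[10,[0,0,0],[0,0,0]],[10,[0,0,0],[0,0,0]],[10,[0,0,0],[0,0,0]],[10,[0,0,0],[0,0,0]],[10,[0,0,0],[0,0,0]],[10,[0,0,-10],[0,0,0]]], "squeeze": 100}}

```text
clock: 16.55
tcp_pos: [0.4341, 0.0807, 0.0783]
orientation: [-0.3, -3.125, 0.001]
contact_force: [0.1, -0.1, -1.3]
grip_width: 0.0127
```

```bash
python3 go.py 530 -119 220 160
```

```text
t 16.55 tcp [434.1  80.7  78.3] yaw 169.0 F [ 0.1 -0.1 -1.3] w 12.7 j1,7 [0.25 0.67]
[ 530. -119.  220.  160.] shift [-131.8, -177.9, -142.0] turn [-0.001, -0.003, 0.157]
```

Call:
{"api": "play_rows", "payload": {"deltas": [[10,[0,0,-40],[0,0,0]],[10,[0,0,-90],[0,0,0]],[10,[-30,-40,-125],[0,0,0.04]],[10,[-58,-78,-130],[0,0,0.08]],[10,[-86,-117,-130],[0,0,0.12]],[10,[-115,-155,-130],[0,0,0.157]],[10,[-130,-175,-130],[0,0,0.157]],[10,[-132,-178,-130],[0,0,0.157]]]}}

```text
clock: 17.55
tcp_pos: [0.5301, -0.1202, 0.2078]
orientation: [-0.547, -3.09, -0.0]
contact_force: [-0.5, 0.5, -2.1]
grip_width: 0.0124
```

```bash
python3 go.py 530 -119 185 160; python3 - <<'E'
from h import *
from m import sel,rect
im,d,c=grab("scene");W=cloud(d,c);D=dict(im=im,W=W)
p,_=sel(D,(.46,.6,-.19,-.05),(.2,.23));print(len(p),p[:,2].max(),rect(p))
for z in((.185,.2),(.2,.214),(.13,.16)):
    p,_=sel(D,(.46,.6,-.19,-.05),z);print(z,len(p),rect(p))
np.savez("s3.npz",im=im,d=d,W=W)
M=c["mtx"];q=cv2.projectPoints(np.array([[.53,-.119,.15]]),np.array(c["rvec"],float),np.array(c["tvec"],float),M,np.array(c["D"],float))[0].ravel();u,v=q.astype(int);print(q)
save(cv2.resize(im[v-55:v+45,u-60:u+60],(720,600),interpolation=cv2.INTER_CUBIC),"s3.png")
E
```

```text
t 17.55 tcp [ 530.1 -120.2  207.8] yaw 159.9 F [-0.5  0.5 -2.1] w 12.4 j1,7 [0.61 1.11]
[ 530. -119.  185.  160.] shift [0.4, 1.1, 22.8] turn [-0.001, -0.003, -0.001]
85 0.22986722046649893 [[532.1819, -112.9424], [29.1652, 88.445], 57.2418]
(0.185, 0.2) 8 [[532.6076, -113.5313], [3.8895, 8.3797], 63.3632]
(0.2, 0.214) 6 [[536.8217, -109.127], [7.3039, 21.5576], 48.5199]
(0.13, 0.16) 93 [[528.7601, -118.4539], [38.9411, 44.347], 70.5829]
[275.98902767 160.69973525]
```

View pics/s3.png

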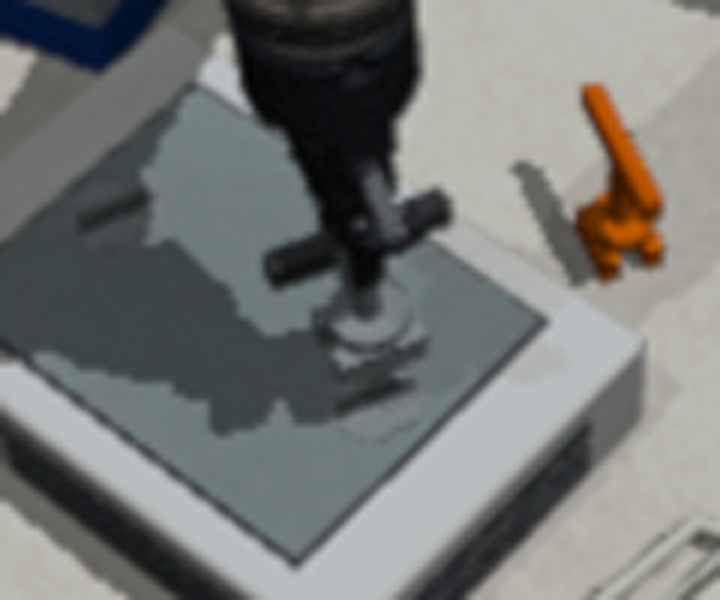

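The key foot is directly over screw A, at (370,330) against the head at (375,395), and the measured lateral offset is under 1 mm. I'll lower it.

Call:
{"api": "play_rows", "payload": {"deltas": [[10,[-1,0,10],[0,0,0]],[10,[-1,0,20],[0,0,0]],[10,[-1,0,28],[0,0,0]],[10,[-1,0,34],[0,0,0]],[10,[-1,0,38],[0,0,0]],[10,[-1,0,38],[0,0,0]]]}}

```text
clock: 18.35
tcp_pos: [0.5306, -0.1193, 0.1696]
orientation: [-0.544, -3.09, -0.001]
contact_force: [-0.2, -0.2, -2.3]
grip_width: 0.0122
```

```bash
python3 go.py 531 -120 158 160
```

```text
t 18.35 tcp [ 530.6 -119.3  169.6] yaw 160.0 F [-0.2 -0.2 -2.3] w 12.2 j1,7 [0.59 1.08]
[ 531. -120.  158.  160.] shift [-0.7, -0.5, 11.6] turn [-0.0, -0.004, 0.0]
```

Call:
{"api": "play_rows", "payload": {"deltas": [[10,[0,0,4],[0,0,0]],[10,[0,0,7],[0,0,0]],[10,[0,0,9],[0,0,0]],[10,[0,0,10],[0,0,0]],[10,[0,0,10],[0,0,0]]]}}

```text
clock: 18.98
tcp_pos: [0.5305, -0.1193, 0.1595]
orientation: [-0.544, -3.09, -0.001]
contact_force: [0.4, -1.0, -2.5]
grip_width: 0.0123
```

```bash
python3 go.py 530.2 -119 160 94.5; python3 -c "
from h import *; print(r.get_obs()['moment'])"
```

```text
t 18.98 tcp [ 530.5 -119.3  159.5] yaw 160.0 F [ 0.4 -1.  -2.5] w 12.3 j1,7 [0.59 1.07]
[ 530.2 -119.   160.    94.5] shift [0.4, 0.2, -0.5] turn [-0.003, -0.003, 1.144]
[ 0.02606794 -0.01469345 -0.0151911 ]
```

Call:
{"api": "play_rows", "payload": {"deltas": [[10,[0,0,0],[0,0,0.16]],[10,[0,0,0],[0,0,0.32]],[10,[0,0,0],[0,0,0.48]],[10,[0,0,0],[0,0,0.64]],[10,[0,0,0],[0,0,0.8]],[10,[0,0,0],[0,0,0.96]],[10,[0,0,0],[0,0,1.1]],[10,[0,0,0],[0,0,1.14]]]}}

```text
clock: 19.98
tcp_pos: [0.5293, -0.1212, 0.1595]
orientation: [-2.13, -2.305, 0.008]
contact_force: [-4.0, -3.5, -0.2]
grip_width: 0.0122
```

```bash
python3 go.py 530.2 -119 160 94.5; python3 -c "
from h import *; print(r.get_obs()['moment'])"
```

```text
t 19.98 tcp [ 529.3 -121.2  159.5] yaw 94.5 F [-4.  -3.5 -0.2] w 12.2 j1,7 [0.4  0.04]
[ 530.2 -119.   160.    94.5] shift [2.1, 1.1, -0.5] turn [-0.006, 0.001, 0.0]
[-1.01920704  0.83130289  0.13855595]
```

Call:
{"api": "play_rows", "payload": {"deltas": [[10,[1,0,0],[0,0,0.04]],[10,[1,0,0],[0,0,0.08]],[10,[1,0,0],[0,0,0.12]],[10,[1,0,0],[0,0,0.16]],[10,[1,0,0],[0,0,0.16]]]}}

```text
clock: 20.6
tcp_pos: [0.529, -0.1196, 0.1594]
orientation: [-2.307, -2.126, 0.008]
contact_force: [-1.1, -0.4, -2.4]
grip_width: 0.0123
```

```bash
python3 go.py; python3 -c "
from h import *; print(r.get_obs()['moment'])"
```

```text
t 20.6 tcp [ 529.  -119.6  159.4] yaw 85.3 F [-1.1 -0.4 -2.4] w 12.3 j1,7 [ 0.37 -0.11]
[-0.19902403  0.36323651  0.05820687]
```

Call:
{"api": "play_rows", "payload": {"deltas": [[10,[0,0,0],[0,0,0.04]],[10,[0,0,0],[0,0,0.08]],[10,[0,0,0],[0,0,0.12]],[10,[0,0,0],[0,0,0.12]]]}}

```text
clock: 21.1
tcp_pos: [0.5291, -0.1193, 0.1594]
orientation: [-2.429, -1.986, 0.009]
contact_force: [-1.3, -2.7, -1.8]
grip_width: 0.0121
```

```bash
python3 go.py; python3 -c "
from h import *; print(r.get_obs()['moment'])"
```

```text
t 21.1 tcp [ 529.1 -119.3  159.4] yaw 78.5 F [-1.3 -2.7 -1.8] w 12.1 j1,7 [ 0.35 -0.22]
[-0.78629108  0.42136126  1.51770794]
```

Call:
{"api": "play_rows", "payload": {"deltas": [[10,[0,0,0],[0,0,-0.06]],[10,[0,0,0],[0,0,-0.12]],[10,[0,0,0],[0,0,-0.14]],[10,[0,0,-10],[0,0,-0.14]],[10,[0,0,-25],[0,0,-0.14]],[10,[0,0,-50],[0,0,-0.14]],[10,[0,0,-55],[0,0,-0.14]]]}}

```text
clock: 21.98
tcp_pos: [0.5311, -0.1192, 0.217]
orientation: [-2.288, -2.153, 0.004]
contact_force: [0.0, 0.7, -2.7]
grip_width: 0.0121
```

```bash
python3 go.py 543.6 -298.9 212 168; python3 - <<'E'
from h import *
from m import sel,rect
im,d,c=grab("scene");W=cloud(d,c);D=dict(im=im,W=W)
p,_=sel(D,(.48,.58,-.17,-.07),(.135,.165));print("foot",len(p),rect(p))
p,_=sel(D,(.5,.56,-.15,-.09),(.1,.125));print("screw",len(p),rect(p))
p,_=sel(D,(.514,.574,-.33,-.27),(.1,.125));print("screwb",len(p),rect(p))
q=cv2.projectPoints(np.array([[.53,-.119,.13]]),np.array(c["rvec"],float),np.array(c["tvec"],float),c["mtx"],np.array(c["D"],float))[0].ravel();u,v=q.astype(int)
save(cv2.resize(im[v-55:v+45,u-60:u+60],(720,600),interpolation=cv2.INTER_CUBIC),"s4.png")
E
```

```text
t 21.98 tcp [ 531.1 -119.2  217. ] yaw 86.5 F [ 0.   0.7 -2.7] w 12.1 j1,7 [ 0.39 -0.07]
[ 543.6 -298.9  212.   168. ] shift [-178.6, 23.4, 5.3] turn [-0.003, 0.0, -1.422]
foot 48 [[542.0416, -106.271], [30.3922, 55.5087], 39.5893]
screw 28 [[530.1406, -119.57], [7.1725, 37.9783], 4.2777]
screwb 40 [[543.1542, -297.2969], [10.234, 38.4107], 74.5432]
```

View pics/s4.png

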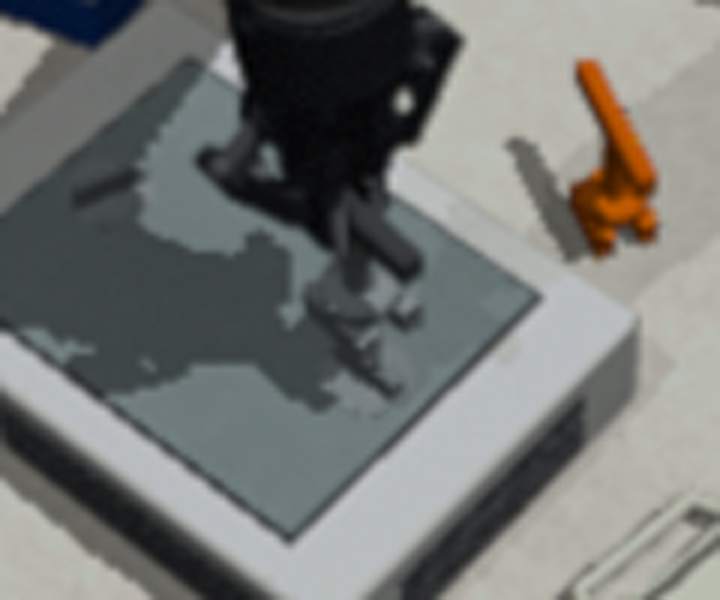

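Screw A measures 94.3°, and the unit's y axis is at 94.5°, so it is at its stop. Now screw B.

Call:
{"api": "play_rows", "payload": {"deltas": [[10,[-20,3,0],[0,0,-0.18]],[10,[-45,6,0],[0,0,-0.36]],[10,[-70,9,0],[0,0,-0.54]],[10,[-95,12,0],[0,0,-0.72]],[10,[-120,15,0],[0,0,-0.9]],[10,[-145,19,0],[0,0,-1.08]],[10,[-170,22,0],[0,0,-1.26]],[10,[-178,23,0],[0,0,-1.39]]]}}

```text
clock: 23.02
tcp_pos: [0.542, -0.3005, 0.2156]
orientation: [-0.375, -3.115, 0.003]
contact_force: [-0.1, 1.2, -2.4]
grip_width: 0.0121
```

Call:
{"api": "play_rows", "payload": {"deltas": [[10,[0,0,0],[0,0,0]],[10,[0,0,0],[0,0,0]]]}}

```text
clock: 23.28
tcp_pos: [0.5416, -0.3, 0.2151]
orientation: [-0.379, -3.114, 0.002]
contact_force: [-0.2, 0.3, -1.2]
grip_width: 0.012
```

```bash
python3 go.py 543.6 -298.9 190 166; python3 - <<'E'
from h import *
from m import sel,rect
im,d,c=grab("scene");W=cloud(d,c);D=dict(im=im,W=W)
for z in((.13,.165),(.14,.165)):
  p,_=sel(D,(.49,.6,-.35,-.24),z);print("foot",len(p),rect(p))
p,_=sel(D,(.514,.574,-.33,-.27),(.1,.125));print("screwb",len(p),rect(p))
q=cv2.projectPoints(np.array([[.5436,-.299,.14]]),np.array(c["rvec"],float),np.array(c["tvec"],float),c["mtx"],np.array(c["D"],float))[0].ravel();u,v=q.astype(int)
save(cv2.resize(im[v-45:v+35,u-48:u+48],(720,600),interpolation=cv2.INTER_CUBIC),"s5.png")
E
```

```text
t 23.27 tcp [ 541.6 -300.   215.1] yaw 166.1 F [-0.2  0.3 -1.2] w 12.0 j1,7 [0.79 1.52]
[ 543.6 -298.9  190.   166. ] shift [-1.8, 1.5, 25.1] turn [-0.002, -0.005, 0.002]
foot 83 [[540.4181, -295.5236], [36.512, 45.5153], 74.5426]
foot 83 [[540.4181, -295.5236], [36.512, 45.5153], 74.5426]
screwb 44 [[544.2807, -296.9362], [10.6014, 39.428], 76.7863]
```

View pics/s5.png

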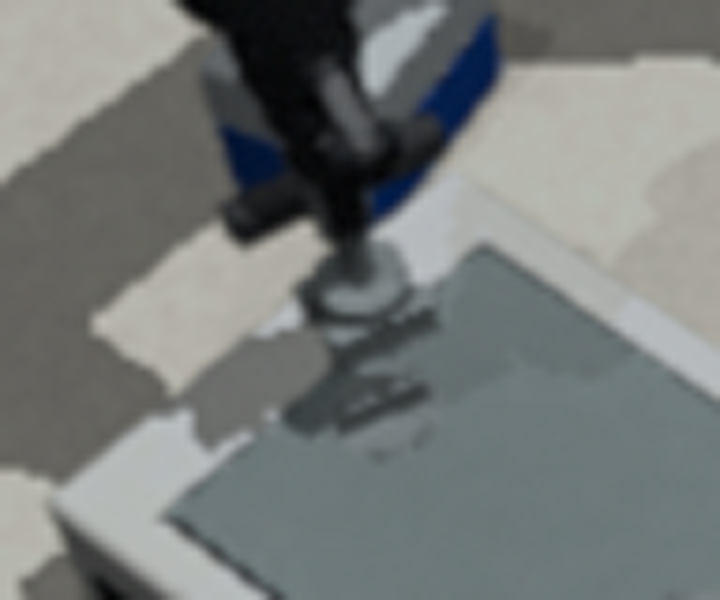

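The key is over screw B, with the foot at (360,290) and the head at (385,410). The foot blob is cut off on one side, so I rely on the geometry: screw A's engaged position plus the 180 mm pitch along the unit's y axis.

Call:
{"api": "play_rows", "payload": {"deltas": [[10,[-2,1.5,10],[0,0,0]],[10,[-2,1.5,22],[0,0,0]],[10,[-2,1.5,32],[0,0,0]],[10,[-2,1.5,38],[0,0,0]],[10,[-2,1.5,42],[0,0,0]],[10,[-2,1.5,45],[0,0,0]],[10,[-2,1.5,45],[0,0,0]]]}}

```text
clock: 24.2
tcp_pos: [0.5439, -0.2987, 0.1702]
orientation: [-0.377, -3.114, 0.002]
contact_force: [-1.2, 0.2, -2.4]
grip_width: 0.0122
```

```bash
python3 go.py 544 -298.9 160 166;  python3 -c "
from h import *; print(r.get_obs()['moment'])"
```

```text
t 24.2 tcp [ 543.9 -298.7  170.2] yaw 166.2 F [-1.2  0.2 -2.4] w 12.2 j1,7 [0.77 1.49]
[ 544.  -298.9  160.   166. ] shift [-0.1, -0.1, 10.2] turn [-0.002, -0.005, 0.003]
[ 0.08519069 -0.02249929 -0.00314935]
```

Call:
{"api": "play_rows", "payload": {"deltas": [[10,[0,0,4],[0,0,0]],[10,[0,0,7],[0,0,0]],[10,[0,0,10],[0,0,0]],[10,[0,0,10.5],[0,0,0]],[10,[0,0,10.5],[0,0,0]]]}}

```text
clock: 24.82
tcp_pos: [0.5439, -0.2988, 0.1597]
orientation: [-0.377, -3.114, 0.002]
contact_force: [0.5, 0.2, -1.8]
grip_width: 0.0124
```

```bash
python3 go.py 544 -298.9 160 94.5;  python3 -c "
from h import *; print(r.get_obs()['moment'])"
```

```text
t 24.82 tcp [ 543.9 -298.8  159.7] yaw 166.2 F [ 0.5  0.2 -1.8] w 12.4 j1,7 [0.77 1.49]
[ 544.  -298.9  160.    94.5] shift [-0.1, -0.1, -0.3] turn [-0.005, -0.003, 1.251]
[ 0.00060757 -0.01965933 -0.0196943 ]
```

Call:
{"api": "play_rows", "payload": {"deltas": [[10,[0,0,0],[0,0,0.16]],[10,[0,0,0],[0,0,0.32]],[10,[0,0,0],[0,0,0.48]],[10,[0,0,0],[0,0,0.64]],[10,[0,0,0],[0,0,0.8]],[10,[0,0,0],[0,0,0.96]],[10,[0,0,0],[0,0,1.12]],[10,[0,0,0],[0,0,1.25]]]}}

```text
clock: 25.82
tcp_pos: [0.5434, -0.3011, 0.16]
orientation: [-2.137, -2.302, 0.01]
contact_force: [-1.2, -4.0, -2.3]
grip_width: 0.0122
```

```bash
python3 go.py 544 -298.9 160 79;  python3 -c "
from h import *; print(r.get_obs()['moment'])"
```

```text
t 25.82 tcp [ 543.4 -301.1  160. ] yaw 94.3 F [-1.2 -4.  -2.3] w 12.2 j1,7 [0.57 0.37]
[ 544.  -298.9  160.    79. ] shift [2.1, 0.8, -0.1] turn [-0.005, 0.004, 0.266]
[-1.26800884  0.28599233  0.15473429]
```

Call:
{"api": "play_rows", "payload": {"deltas": [[10,[1,0,0],[0,0,0.05]],[10,[2,0.5,0],[0,0,0.1]],[10,[2,0.5,0],[0,0,0.15]],[10,[2,0.5,0],[0,0,0.2]],[10,[2,0.5,0],[0,0,0.24]],[10,[2,0.5,0],[0,0,0.27]],[10,[2,0.5,0],[0,0,0.27]]]}}

```text
clock: 26.7
tcp_pos: [0.5433, -0.3006, 0.1601]
orientation: [2.424, 1.996, -0.014]
contact_force: [-2.5, -7.3, -2.9]
grip_width: 0.0125
```

```bash
python3 go.py 544 -298.9 160 79;  python3 -c "
from h import *; print(r.get_obs()['moment'])"
```

```text
t 26.7 tcp [ 543.3 -300.6  160.1] yaw 78.9 F [-2.5 -7.3 -2.9] w 12.5 j1,7 [0.52 0.13]
[ 544.  -298.9  160.    79. ] shift [1.9, 0.4, 0.1] turn [-0.004, 0.008, -0.001]
[-1.59481323  0.39240303  1.55476978]
```

At the stop: 1.55 N m, the same as screw A. I'll back off and lift out.

Call:
{"api": "play_rows", "payload": {"deltas": [[10,[0,0,0],[0,0,-0.06]],[10,[1,0,0],[0,0,-0.12]],[10,[1,0,0],[0,0,-0.14]],[10,[1,0,-10],[0,0,-0.14]],[10,[1,0,-25],[0,0,-0.14]],[10,[1,0,-50],[0,0,-0.14]],[10,[1,0,-55],[0,0,-0.14]]]}}

```text
clock: 27.58
tcp_pos: [0.5453, -0.2997, 0.2181]
orientation: [2.276, 2.157, -0.011]
contact_force: [0.4, -0.4, -2.0]
grip_width: 0.0125
```

```bash
python3 go.py 434.8 81 215 169; python3 - <<'E'
from h import *
from m import sel,rect
im,d,c=grab("scene");W=cloud(d,c);D=dict(im=im,W=W)
for s,(x,y) in dict(a=(.53,-.119),b=(.5436,-.2985)).items():
    p,_=sel(D,(x-.03,x+.03,y-.03,y+.03),(.101,.125));print(s,len(p),rect(p))
E
```

```text
t 27.57 tcp [ 545.3 -299.7  218.1] yaw 86.9 F [ 0.4 -0.4 -2. ] w 12.5 j1,7 [0.55 0.26]
[434.8  81.  215.  169. ] shift [374.2, -130.8, -0.2] turn [-0.007, 0.007, -1.433]
a 35 [[529.8083, -120.4913], [8.5603, 38.4741], 3.77]
b 29 [[544.4963, -296.9312], [7.7941, 39.3799], 7.1442]
```

Call:
{"api": "play_rows", "payload": {"deltas": [[10,[35,-12,0],[0,0,-0.18]],[10,[85,-30,0],[0,0,-0.36]],[10,[135,-47,0],[0,0,-0.54]],[10,[185,-65,0],[0,0,-0.72]],[10,[235,-82,0],[0,0,-0.9]],[10,[285,-100,0],[0,0,-1.08]],[10,[335,-117,0],[0,0,-1.26]],[10,[370,-129,0],[0,0,-1.43]]]}}

```text
clock: 28.62
tcp_pos: [0.4347, 0.079, 0.2143]
orientation: [-0.293, -3.126, 0.014]
contact_force: [-0.2, 0.1, -1.9]
grip_width: 0.0122
```

```bash
python3 go.py 434.8 81 215 169  434.8 81 69 169
```

```text
t 28.62 tcp [434.7  79.  214.3] yaw 169.3 F [-0.2  0.1 -1.9] w 12.2 j1,7 [0.29 0.93]
[434.8  81.  215.  169. ] shift [0.2, 2.0, -0.7] turn [-0.009, -0.001, 0.005]
[434.8  81.   69.  169. ] shift [0.1, 3.3, 145.3] turn [-0.009, -0.001, 0.005]
```

Call:
{"api": "play_rows", "payload": {"deltas": [[10,[0,3,30],[-0.009,0,0]],[10,[0,3,75],[-0.009,0,0]],[10,[0,3,110],[-0.009,0,0]],[10,[0,3,128],[-0.009,0,0]],[10,[0,3,138],[-0.009,0,0]],[10,[0,3,142],[-0.009,0,0]],[10,[0,3,144],[-0.009,0,0]],[10,[0,3,145],[-0.009,0,0]]]}}

```text
clock: 29.62
tcp_pos: [0.4353, 0.0807, 0.0697]
orientation: [0.293, 3.128, 0.001]
contact_force: [0.4, 0.5, -1.6]
grip_width: 0.0123
```

```bash
python3 go.py 434.8 81 68 169
```

```text
t 29.62 tcp [435.3  80.7  69.7] yaw 169.3 F [ 0.4  0.5 -1.6] w 12.3 j1,7 [0.16 0.71]
[434.8  81.   68.  169. ] shift [0.6, 0.2, 1.7] turn [0.0, 0.0, 0.005]
```

Call:
{"api": "play_rows", "payload": {"deltas": [[10,[0,0,1],[0,0,0]],[10,[0,0,2],[0,0,0]],[10,[0,0,2.5],[0,0,0]],[10,[0,0,2.5],[0,0,0]]]}}

```text
clock: 30.12
tcp_pos: [0.4361, 0.0807, 0.069]
orientation: [0.294, 3.126, -0.001]
contact_force: [-5.3, -3.1, 21.5]
grip_width: 0.0125
```

```bash
python3 go.py
```

```text
t 30.12 tcp [436.1  80.7  69. ] yaw 169.3 F [-5.3 -3.1 21.5] w 12.5 j1,7 [0.16 0.7 ]
```

On the floor. I'll ease off slightly, then release and rise.

Call:
{"api": "play_rows", "payload": {"deltas": [[10,[0,0,-0.5],[0,0,0]],[22,[0,0,-0.5],[0,0,0]],[45,[0,0,-0.5],[0,0,0]],[50,[0,0,-0.5],[0,0,0]],[50,[0,0,-20],[0,0,0]],[50,[0,0,-60],[0,0,0]],[50,[0,0,-110],[0,0,0]],[50,[0,0,-160],[0,0,0]]]}}

```text
clock: 31.12
tcp_pos: [0.4354, 0.0808, 0.2303]
orientation: [0.293, 3.126, -0.001]
contact_force: [1.2, -1.4, 0.9]
grip_width: 0.0502
```

Call:
{"api": "play_rows", "payload": {"deltas": [[50,[60,0,-30],[0,0,0]],[50,[60,0,-30],[0,0,0]],[50,[60,0,-30],[0,0,0]]]}}

```text
clock: 31.5
tcp_pos: [0.3764, 0.0917, 0.2602]
orientation: [0.293, 3.125, -0.002]
contact_force: [-0.2, -0.8, -0.6]
grip_width: 0.05
```

```bash
python3 go.py; python3 - <<'E'
from h import *
from m import sel,rect
im,d,c=grab("scene");W=cloud(d,c);D=dict(im=im,W=W)
p,_=sel(D,(.37,.5,.04,.115),(.06,.115));print("key bar",len(p),rect(p),p[:,2].max())
p,_=sel(D,(.37,.5,.04,.115),(.01,.04));print("foot",len(p),rect(p))
for nm,b in(("short",(.42,.56,.205,.28)),("long",(.38,.58,.115,.195))):
    p,_=sel(D,b,(.062,.12)); print(nm,len(p),rect(p),np.percentile(p[:,2],98))
for s,(x,y) in dict(a=(.53,-.119),b=(.5436,-.2985)).items():
    p,_=sel(D,(x-.03,x+.03,y-.03,y+.03),(.101,.125));print(s,len(p),rect(p))
save(cv2.resize(im[80:330,170:450],(672,600)),"s6.png")
E
```

```text
t 31.5 tcp [376.4  91.7 260.2] yaw 169.3 F [-0.2 -0.8 -0.6] w 50.0 j1,7 [0.34 1.01]
key bar 180 [[436.9262, 81.5778], [14.7175, 88.6323], 78.379] 0.09738083723194159
foot 168 [[421.6638, 62.9949], [97.15, 53.1908], 51.9868]
short 734 [[489.58, 241.0725], [55.4285, 104.4121], 87.5913] 0.09830212153354212
long 1114 [[481.4744, 156.9502], [55.5073, 170.4485], 88.0495] 0.09851672826089379
a 38 [[529.0681, -120.3981], [8.5262, 38.7702], 5.0431]
b 33 [[543.6989, -299.2576], [9.0281, 39.3563], 2.5585]
```

View pics/s6.png

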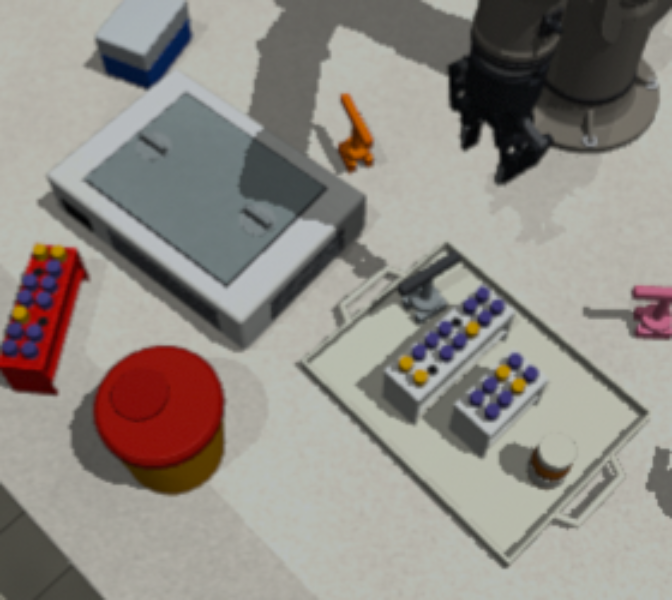

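The final picture shows the key upright in the tray (428,285), both racks upright at (450,350) and (503,400), and both screw bars along the unit's y axis at (153,145) and (257,218). The bystanders look unmoved and the gripper is clear.

```bash
python3 -c "
from bench import r; print(r.hand_in())"
```

```text
the job is handed in; nothing more can be done
None
```

The job is done and handed in at about 31.5 s of the 72 s allowed; `hand_in` gives no verdict, so what follows is from my own last checks.

- **Racks:** I moved the short rack first, then the long one. In the last scene-camera picture both stand upright in the tray, with caps about 98 mm above the bench, as expected on the tray floor.
- **Screws:** I turned both clockwise with the key until the wrist torque rose to about 1.5 N m, against about 0.15 N m while turning. The bar heads measure 95.0° (a) and 92.6° (b), and the unit's y axis is at about 94.5°, so both are at their stops within camera noise.
- **Key:** It is back in the tray at its old place, about 2 mm off, with its bar top 97 mm above the bench (96 mm expected). The gripper is open and clear.
- **Bystanders:** They look unmoved in the last picture, but I did not measure them again.

Some checks disagreed:
- **Top camera:** It read 3–4 mm off the scene camera in y and up to about 9 mm high, so I used the scene camera, which agreed with the robot within 0.5 mm in y.
- **Key foot over screw b:** One measurement was about 4 mm off because part of the foot was hidden. I ignored it and used screw a's position plus the 180 mm spacing; the key went on without measurable force.

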